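# One full turn of the banding wheel

### The arm

A 6-joint arm with a two-finger parallel gripper is mounted at the origin on the work surface. World frame = base frame: x ahead of the robot, y to its left, z up, the work surface at z = 0. Lengths are in m, angles in rad, forces in N, time in s.
With the tool pointing down it reaches from about 0.35 to 0.725 m from the base axis. Payload 6 kg.
Tool frame: the origin (TCP) lies at the very end of the fingers, on their centre line; the grasp point (between the pads) lies robot.grip_point_offset behind it (robot.grip_point_offset is the distance from the TCP to the grasp point, in m); z points along the fingers, y is the line along which they close (so a half turn about z gives the same grasp; the last joint's range is limited). The gripper opens to 85 mm and grips with 20 to 120 N. Pads are 22 mm wide; open, the fingers measure 114 mm over their backs; the gripper's body (76 mm by 85 mm) begins 54 mm behind the grasp point. The pads swing forward as they close: fully open they stand 13 mm farther back than shut.
Start: joints at [1.464, 0.04, 0.085, 0, -1.615, -0.334], TCP at [0.256, 0.543, 0.231] pointing down, gripper open.
Joint ranges: [-2.56, 2.56], [-1.29, 2.01], [-1.08, 1.49], [-3.29, 1.98], [-2.81, -0.18], [-2.99, 2.99]. Speed limits (rad/s): [2.57, 2.57, 3.01, 3.14, 3.14, 3.14].

### API

Orientations are given as [roll, pitch, yaw] about the fixed x, y, z axes, in that order (R = Rz(yaw) Ry(pitch) Rx(roll)).
In Python, from cell import robot gives the robot as it stands. The module is installed in compiled form; this text tells all that it offers.
- The arm moves only by the tool step_arm, never from a script. Its argument "commands" is a list of rows, each an object of numbers: "tx", "ty", "tz": the shift along the tool's x, y, z in cm; "yaw": the turn about the tool's z in rad. A call has 1 to 10 rows; each row is the pose to reach, as a shift and turn from the pose commanded when the call began, along the tool's axes at that moment; what a row does not reach only later rows make up. A row lasts 1/12 s, in which the tool goes at most 41.7 mm and 7.16 degrees, less where a joint would pass 70% of its speed; a pose out of reach is approached as far as the arm can. A call with a gripper value outside its range is refused whole. "jaw" is the gripper command: -1 is fully open, 1 is shut, values between are in proportion, set as the call begins (left out, the last holds). The fingers move at their own pace and stop on an object; "force" is the grip in N (left out, the last holds). Time passes only in rows, so rows that repeat a pose let the fingers close. It gives the time, the measured TCP pose, the force, the opening and the grip force at its end, in the units of the state.
- robot.state(): the state, without advancing time (a new reading comes with each control period).
- robot.capture(name): name is "scene" or "top" or "wrist"; returns (picture, depth): 400x640x3 uint8, blue, green, red; 400x640 float32, m along the optical axis (not along the pixel's ray), 0 where there is no reading.
- robot.camera_params(name): a dict with "fx", "fy", "cx", "cy" (pixels), "camera_from_world" (4x4, takes a point from world to camera coordinates); the wrist camera has in their place "hand_eye" (4x4, takes a point from camera to tool coordinates, whose origin is the TCP and whose axes are the flange's). Camera axes: x right, y up, looking along -z (the intrinsics and any distortion apply to the point x, -y, -z); pixel columns grow to the right and rows downward; lengths in m; the calibration is good to about 2 mm. A picture is of the moment at which its call begins: read the wrist's pose just before it. camera_params takes no time and is no camera call.
- robot.job_done(): hands the job in; it is judged then, once.
The state is a dict: "time_s": time; "joints": joint angles; "qvel": joint speeds; "tau": joint torques, N m; "tcp_pos": TCP position; "tool_rot": TCP orientation; "wrist_force": force on the tool from outside, world axes, zero at the start; "ft_torque": the same for the moment, N m; "finger_gap": finger opening in m; "grip_force": force on a finger pad.
Only numpy, scipy, OpenCV 4.12 (cv2) and the standard library are available. Lean on these libraries where they do the work, as an engineer would, in place of code of your own. Each camera call takes 0.05 s, during which the arm holds its last target. There are 200 camera calls.

### The job

The small bowl on one of the two banding wheels is being checked for cracks all the way round. Take that wheel by its upright wooden handle and turn it through one full turn, either way, so that the handle comes back to the index tab where it started, then let go. The bowl must stay standing in the middle of the wheel.

Things in the scene. Friction and masses are not known exactly. Their poses are not given: they have to be found in the camera images.
- wheel_knob (a point): Middle of the upright wooden handle of the wheel that carries the bowl: a round vertical post, 20 mm thick, 50 mm tall, near the rim, spinning freely on its own axis, so a hand holding it need not turn. The point is on its axis, 25 mm below its top, 35 mm above the disc, 95 mm from the wheel's axis, and moves with the wheel. An identical wheel carrying a tall vase stands nearby (not listed).
- wheel_hub (a point): Centre of the top face of the wheel that carries the bowl, on its vertical turning axis. The wheel is a level bare aluminium disc, 230 mm across, top 90 mm above the table, on a fixed foot. x points at the handle. A dark steel index tab, fixed to the foot, stands just outside the rim at the handle's starting place (125 to 137 mm from the axis, top 46 mm above the table, lower than the disc).
- wheel (a joint): Turn of that wheel in rad: 0 at the start (handle at the index tab), growing anticlockwise seen from above and counting on past a turn (a full turn is +6.28 or -6.28; stops at 8 either way). The bearing drags slightly (0.06 N m, under 1 N at the handle) and the wheel stays where it is left.
- bowl_center (a point): Centre, half-way up, of the small unglazed terracotta bowl standing loose in the middle of the wheel: 90 mm across the rim, 55 mm high. Its rim is 20 mm higher than the handle's middle, with 40 mm of free space between rim and handle. z is its upright axis. It rides round with the wheel.
Things that resemble listed ones, but are neither listed nor needed, are in the scene too. What is shaped like the part that bears bowl_center but blue is not meant.

How it is judged:
On the way:
1. the wheel has gone half-way round ((value of joint wheel above 2.9 rad or value of joint wheel below -2.9 rad)), for 0.1 s.
At the end, for the whole second after the job is handed in: The wheel with the bowl has been turned once round, 6.28 rad within 0.2 rad (about 11 degrees, or 19 mm at the handle) either way, stands still, and the bowl stands upright (within 10 degrees) on it, within 20 mm of its middle ((value of joint wheel between 6.083 and 6.483 rad or value of joint wheel between -6.483 and -6.083 rad) and velocity of joint wheel between -0.05 and 0.05 rad/s and horizontal distance between bowl_center and wheel_hub below 0.02 m and distance between bowl_center and wheel_hub below 0.045 m and angle between bowl_center's own z axis and vertical below 0.17 rad); the robot touches nothing.
It fails at once if the bowl is tipped over (more than 30 degrees) (angle between bowl_center's own z axis and vertical above 0.52 rad).
It also fails if it takes over 53 s, if anything falls off the work surface, if the arm or the gripper's body presses on something with over 40 N, if the wrist force passes 120 N, or if a joint passes its speed limit or range.

## Working session

There is one attempt and no reset: what is moved stays moved. The work goes in short steps, Python scripts to look and compute and a tool call to move; the robot and the scene stay as the last step left them, time stands still between calls to the robot, and variables do not carry over. Pictures are saved under pics/ and viewed, at most 10 in all, crops included, and the job is handed in when it is done.

Besides the shell and the picture viewer there is one more tool, called after "Emit:" as a command line: name --argument value ..., lists and objects as JSON in quotes. step_arm: Moves the arm, as the interface text tells. Its arguments: {"type":"object","properties":{"commands":{"type":"array"},"jaw":{"type":"number"},"force":{"type":"number"}},"required":["commands"]}

```bash
mkdir -p pics; ls
python3 - <<'E'
from cell import robot
import cv2,numpy as np
s=robot.state(); print(s, robot.grip_point_offset)
for n in("scene","top"):
    im,d=robot.capture(n); cv2.imwrite(f"pics/{n}0.png",im); np.savez(f"{n}0.npz",im=im,d=d)
    p=robot.camera_params(n); print(n,p)
print(robot.camera_params("wrist"))
E
```

```text
pics
{'time_s': 0.0, 'joints': array([ 1.46368853e+00,  4.08078390e-02,  8.37957539e-02, -4.54188875e-04,
       -1.61547085e+00, -3.33655349e-01]), 'qvel': array([-0.00267324, -0.00136946, -0.00186389, -0.00058779, -0.0015652 ,
        0.00090791]), 'tau': array([-4.48449282e-04, -3.68197560e+01,  3.47410798e+01,  6.93194389e+00,
       -5.46287614e-03,  1.37148294e-05]), 'tcp_pos': array([0.25579135, 0.54238733, 0.23027467]), 'tool_rot': array([ 3.13985045e+00, -1.23616682e-04, -4.40743133e-01]), 'wrist_force': array([-0.01262574,  0.730776  ,  0.30508559]), 'ft_torque': array([ 0.01213482, -0.0415084 , -0.01758798]), 'grip_force': 0.0, 'finger_gap': 0.08541173439397459} 0.0187
scene {'fx': 370.6983997564593, 'fy': 370.6983997564593, 'cx': 326.94320737325046, 'cy': 200.27367597508385, 'camera_from_world': array([[-0.53058201,  0.84748407,  0.01592115,  0.27211418],
       [-0.49978689, -0.32796043,  0.80165767,  0.13217845],
       [ 0.68461361,  0.41738796,  0.59757133, -1.22508593],
       [ 0.        ,  0.        ,  0.        ,  1.        ]])}
top {'fx': 456.76364017532575, 'fy'
[... 192 characters left out ...]
32325e-01, -1.50951485e-02,  1.90699845e-01,
        -4.48575725e-01],
       [-1.90675690e-01,  3.03682737e-03,  9.81648389e-01,
        -1.27931981e+00],
       [ 0.00000000e+00,  0.00000000e+00,  0.00000000e+00,
         1.00000000e+00]])}
{'fx': 283.48775782488195, 'fy': 283.48775782488195, 'cx': 322.0830479393347, 'cy': 197.31514815046606, 'hand_eye': array([[-2.07354137e-04,  9.51019288e-01,  3.09131480e-01,
         8.00279867e-02],
       [ 9.99999790e-01,  3.87149663e-04, -5.20272810e-04,
        -1.82253591e-04],
       [-6.14469625e-04,  3.09131307e-01, -9.51019168e-01,
        -1.42332478e-01],
       [ 0.00000000e+00,  0.00000000e+00,  0.00000000e+00,
         1.00000000e+00]])}
```

View pics/top0.png

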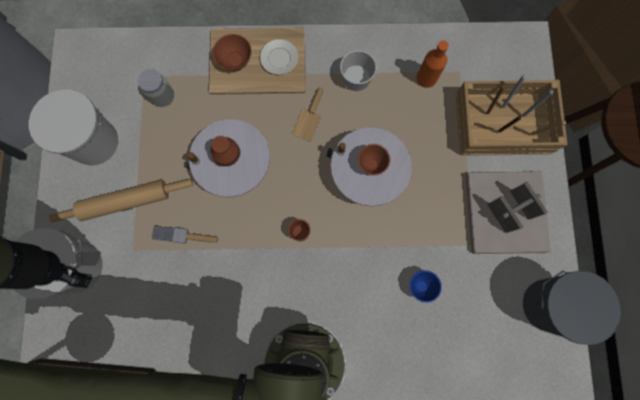

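View pics/scene0.png

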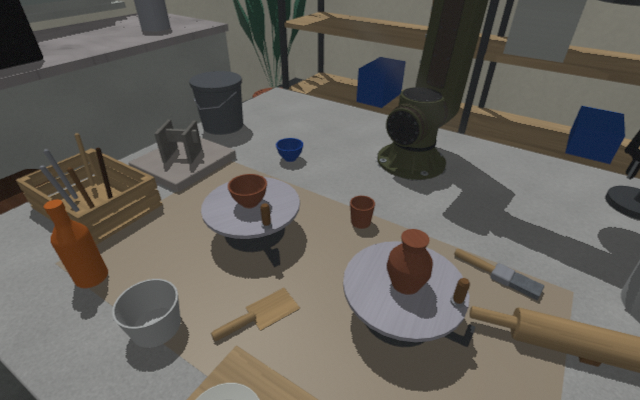

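Top view: the bowl wheel is centred near (371,166), its handle at (341,148), the tab at (331,153). The vase wheel is at (229,158) and isn't needed. Next I measure.

```bash
cat > h.py <<'E'
import numpy as np,cv2
from cell import robot
def ray(n,u,v):
    p=robot.camera_params(n); T=p["camera_from_world"]
    d=np.array([(u-p["cx"])/p["fx"],-(v-p["cy"])/p["fy"],-1.]); R=T[:3,:3]
    return -R.T@T[:3,3], R.T@d
def onz(n,u,v,z):
    o,d=ray(n,u,v); return o+d*(z-o[2])/d[2]
def cloud(n,d,T=None):
    p=robot.camera_params(n); v,u=np.mgrid[:400,:640]
    c=np.stack([(u-p["cx"])/p["fx"]*d,-(v-p["cy"])/p["fy"]*d,-d],-1)
    if T is None: T=np.linalg.inv(p["camera_from_world"])
    return c@T[:3,:3].T+T[:3,3]
E
python3 - <<'E'
from h import *
z=np.load("top0.npz"); P=cloud("top",z["d"]); im=z["im"]
hsv=cv2.cvtColor(im,cv2.COLOR_BGR2HSV)
box=np.zeros((400,640),bool); box[115:215,318:425]=1
m=box&(abs(P[...,2]-.09)<.012)&(hsv[...,1]<50)&(hsv[...,2]>110)
c=max(cv2.findContours(m.astype(np.uint8),0,1)[0],key=cv2.contourArea)
hull=cv2.convexHull(c); e=cv2.fitEllipse(hull); print("disc",e,onz("top",*e[0],.09), "diam",e[1][1]/456.8*1.2)
pts=np.array([onz("top",*q[0],.09)[:2] for q in c]); (x,y),r=cv2.minEnclosingCircle(pts.astype(np.float32)); print(x,y,r)
red=box&(hsv[...,1]>90)
n,l,st,ce=cv2.connectedComponentsWithStats(red.astype(np.uint8))
for i in range(1,n):
    if st[i,4]>15: q=P[l==i]; print(st[i],ce[i],np.median(q,0),q[:,2].max(), onz("top",*ce[i],.14),onz("top",*ce[i],.145))
print(np.median(P[185:195,360:380,2]))
E
```

```text
disc ((371.23504638671875, 166.5624237060547), (77.87898254394531, 80.65060424804688), 111.82398986816406) [ 0.54224887 -0.19844859  0.09      ] diam 0.21186673620327548
0.5438633561134338 -0.1985234171152115 0.11549817770719528
[339 143   6   9  41] [341.34146341 147.14634146] [ 0.58306726 -0.11113676  0.14555445] 1.3413893367312406 [ 0.58479011 -0.11215938  0.14      ] [ 0.58317114 -0.11185831  0.145     ]
[358 145  32  30 745] [373.14228188 159.14228188] [ 0.55734549 -0.20227662  0.11657385] 1.3413893367312406 [ 0.54928256 -0.19811344  0.14      ] [ 0.54781136 -0.19745465  0.145     ]
0.09065747028940307
```

Hub is about (0.5435, -0.1985). The knob is about (0.583, -0.112), 96 mm from the hub, which matches the stated 95 mm. Disc height 0.0907 also fits. I'll rise, then travel to above the knob.

Emit:
step_arm --commands '[{"tz": -4}, {"tz": -7}, {"tz": -7, "tx": 57.5, "ty": 45}, {"tz": -7, "tx": 57.5, "ty": 45}, {"tz": -7, "tx": 57.5, "ty": 45}, {"tz": -7, "tx": 57.5, "ty": 45}, {"tz": -7, "tx": 57.5, "ty": 45}, {"tz": -7, "tx": 57.5, "ty": 45}, {"tz": -7, "tx": 57.5, "ty": 45}, {"tz": -7, "tx": 57.5, "ty": 45}]' --jaw -1 --force 30

```text
$.commands[0]: bad value
```

Emit:
step_arm --commands '[{"tx": 0, "ty": 0, "tz": -4, "yaw": 0}, {"tx": 0, "ty": 0, "tz": -7, "yaw": 0}, {"tx": 57.5, "ty": 45, "tz": -7, "yaw": 0}, {"tx": 57.5, "ty": 45, "tz": -7, "yaw": 0}, {"tx": 57.5, "ty": 45, "tz": -7, "yaw": 0}, {"tx": 57.5, "ty": 45, "tz": -7, "yaw": 0}, {"tx": 57.5, "ty": 45, "tz": -7, "yaw": 0}, {"tx": 57.5, "ty": 45, "tz": -7, "yaw": 0}, {"tx": 57.5, "ty": 45, "tz": -7, "yaw": 0}, {"tx": 57.5, "ty": 45, "tz": -7, "yaw": 0}]' --jaw -1 --force 30

```text
time_s: 0.93
tcp_pos: [0.4059, 0.2429, 0.3012]
tool_rot: [-3.141, 0.0, -0.44]
wrist_force: [1.7, 0.6, 0.2]
finger_gap: 0.0854
grip_force: 0.0
```

Emit:
step_arm --commands '[{"tx": 31.2, "ty": 24.4, "tz": 0, "yaw": 0}, {"tx": 31.2, "ty": 24.4, "tz": 0, "yaw": 0}, {"tx": 31.2, "ty": 24.4, "tz": 0, "yaw": 0}, {"tx": 31.2, "ty": 24.4, "tz": 0, "yaw": 0}, {"tx": 31.2, "ty": 24.4, "tz": 0, "yaw": 0}, {"tx": 31.2, "ty": 24.4, "tz": 0, "yaw": 0}, {"tx": 31.2, "ty": 24.4, "tz": 0, "yaw": 0}, {"tx": 31.2, "ty": 24.4, "tz": 0, "yaw": 0}, {"tx": 31.2, "ty": 24.4, "tz": 0, "yaw": 0}, {"tx": 31.2, "ty": 24.4, "tz": 0, "yaw": 0}]'

```text
time_s: 1.77
tcp_pos: [0.5845, -0.1127, 0.2998]
tool_rot: [3.14, 0.002, -0.444]
wrist_force: [0.3, 1.0, -0.1]
finger_gap: 0.0855
grip_force: 0.0
```

Emit:
step_arm --commands '[{"tx": 0, "ty": 0, "tz": 0, "yaw": 1.56}, {"tx": 0, "ty": 0, "tz": 0, "yaw": 1.56}, {"tx": 0, "ty": 0, "tz": 0, "yaw": 1.56}, {"tx": 0, "ty": 0, "tz": 0, "yaw": 1.56}, {"tx": 0, "ty": 0, "tz": 0, "yaw": 1.56}, {"tx": 0, "ty": 0, "tz": 0, "yaw": 1.56}, {"tx": 0, "ty": 0, "tz": 0, "yaw": 1.56}, {"tx": 0, "ty": 0, "tz": 0, "yaw": 1.56}, {"tx": 0, "ty": 0, "tz": 0, "yaw": 1.56}, {"tx": 0, "ty": 0, "tz": 0, "yaw": 1.56}]'

```text
time_s: 2.6
tcp_pos: [0.5837, -0.1089, 0.3008]
tool_rot: [3.141, -0.0, -1.697]
wrist_force: [-0.6, -0.1, 0.8]
finger_gap: 0.0853
grip_force: 0.0
```

Emit:
step_arm --commands '[{"tx": 0, "ty": 0, "tz": 0, "yaw": 0.31}, {"tx": 0, "ty": 0, "tz": 0, "yaw": 0.31}, {"tx": 0, "ty": 0, "tz": 0, "yaw": 0.31}, {"tx": 0, "ty": 0, "tz": 0, "yaw": 0.31}, {"tx": 0, "ty": 0, "tz": 0, "yaw": 0.31}]'

```text
time_s: 3.02
tcp_pos: [0.5837, -0.1089, 0.3009]
tool_rot: [3.141, -0.0, -1.999]
wrist_force: [-0.2, 0.4, 0.7]
finger_gap: 0.0857
grip_force: 0.0
```

```bash
cat > w.py <<'E'
from h import *
from scipy.spatial.transform import Rotation as Ro
def wrist(name):
    s=robot.state(); im,d=robot.capture("wrist"); cv2.imwrite(f"pics/{name}.png",im)
    T=np.eye(4); T[:3,:3]=Ro.from_euler("xyz",s["tool_rot"]).as_matrix(); T[:3,3]=s["tcp_pos"]
    T=T@robot.camera_params("wrist")["hand_eye"]; np.savez(name+".npz",im=im,d=d,T=T)
    return s,im,cloud("wrist",d,T),T
E
python3 - <<'E'
from w import *
s,im,P,T=wrist("w1"); print(s["tcp_pos"],s["tool_rot"],s["time_s"],s["joints"])
E
```

```text
[ 0.58372543 -0.10889269  0.3008955 ] [ 3.14091269e+00 -3.26750040e-04 -1.99861335e+00] 3.0167 [ 1.52790832e-01  4.33486068e-02  2.15195482e-01 -1.01283683e-04
 -1.74339098e+00 -5.80625326e-01]
```

View pics/w1.png

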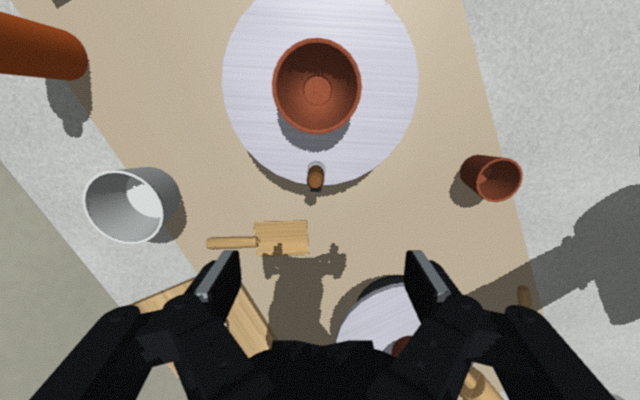

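The wrist view shows the terracotta bowl centred near (317,85), the disc around it, and the knob at (316,178). The fingers straddle the knob's column. I'll refine the knob and hub from this view.

Run:
```python
from h import *
z=np.load("w1.npz"); im=z["im"];T=z["T"]; P=cloud("wrist",z["d"],T); p=robot.camera_params("wrist")
def onw(u,v,h):
    d=T[:3,:3]@np.array([(u-p["cx"])/p["fx"],-(v-p["cy"])/p["fy"],-1.]); o=T[:3,3]; return o+d*(h-o[2])/d[2]
hsv=cv2.cvtColor(im,cv2.COLOR_BGR2HSV)
m=(hsv[...,1]>90)&(P[...,2]>.1)
sub=np.zeros_like(m); sub[155:200,295:335]=1
k=m&sub; v,u=np.nonzero(k); print("knob px",u.mean(),v.min(),v.max(),u.min(),u.max())
q=P[k&(P[...,2]>.143)]; print("knob top depth pts",np.median(q,0),len(q),np.median(P[k][:,2]),P[k][:,2].max())
for vv in range(v.min(),v.max()+1,3): r=P[vv,int(u.mean())]; print(vv,r,hsv[vv,int(u.mean())])
# disc
sub[:]=0; sub[:195,200:440]=1
g=sub&(hsv[...,1]<45)&(abs(P[...,2]-.09)<.01)
c=max(cv2.findContours(g.astype(np.uint8),0,1)[0],key=cv2.contourArea)
pts=np.array([onw(*a[0],.09)[:2] for a in c if a[0][1]>3])
A=np.c_[2*pts,np.ones(len(pts))]; keep=np.ones(len(pts),bool)
for _ in range(6):
    s=np.linalg.lstsq(A[keep],(pts[keep]**2).sum(1),rcond=None)[0]; r=np.sqrt(s[2]+s[0]**2+s[1]**2); keep=abs(np.hypot(*(pts-s[:2]).T)-r)<.004
print("hub",s[:2],r,keep.sum(),len(pts))
# bowl rim
b=sub&(hsv[...,1]>90)&(np.arange(400)[:,None]<150)
c=max(cv2.findContours(b.astype(np.uint8),0,1)[0],key=cv2.contourArea); e=cv2.fitEllipse(c); print("bowl",e,onw(*e[0],.145),onw(e[0][0]+e[1][1]/2,e[0][1],.145))
```

```text
knob px 315.1457627118644 166 188 307 322
knob top depth pts [ 0.59060864 -0.11408054  0.14621347] 191 0.14500112571992946 0.4432535083773753
166 [ 0.5877397  -0.12201726  0.10964316] [ 16 154  73]
169 [ 0.5875098  -0.12164909  0.12533665] [ 19 170  75]
172 [ 0.58722975 -0.12142859  0.14030261] [ 13 143 112]
175 [ 0.5879725  -0.11952988  0.14582578] [ 14 143 127]
178 [ 0.58935802 -0.11654739  0.14594472] [ 14 148 131]
181 [ 0.59071756 -0.11360639  0.14632428] [ 14 147 135]
184 [ 0.59208231 -0.11065394  0.14670902] [ 14 146 136]
187 [ 0.59349893 -0.10760794  0.14676797] [ 14 144 122]
hub [ 0.54667413 -0.19708613] 0.11359652970320386 430 470
bowl ((316.2562255859375, 85.69087219238281), (87.66610717773438, 94.97982025146484), 178.27224731445312) [ 0.5490543  -0.20024835  0.145     ] [ 0.50667466 -0.18091523  0.145     ]
```

Emit:
step_arm --commands '[{"tx": 0.2, "ty": -0.7, "tz": 3, "yaw": 0.05}, {"tx": 0.2, "ty": -0.7, "tz": 6, "yaw": 0.05}, {"tx": 0.2, "ty": -0.7, "tz": 9, "yaw": 0.05}, {"tx": 0.2, "ty": -0.7, "tz": 11, "yaw": 0.05}, {"tx": 0.2, "ty": -0.7, "tz": 12.5, "yaw": 0.05}, {"tx": 0.2, "ty": -0.7, "tz": 13, "yaw": 0.05}, {"tx": 0.2, "ty": -0.7, "tz": 13, "yaw": 0.05}, {"tx": 0.2, "ty": -0.7, "tz": 13, "yaw": 0.05}]'

```text
time_s: 3.73
tcp_pos: [0.5897, -0.1139, 0.1724]
tool_rot: [-3.14, -0.0, -2.05]
wrist_force: [-0.5, 0.2, 1.5]
finger_gap: 0.0854
grip_force: 0.0
```

Run:
```python
from w import *
s,im,P,T=wrist("w2"); print(s["tcp_pos"],s["tool_rot"],s["time_s"])
p=robot.camera_params("wrist"); hsv=cv2.cvtColor(im,cv2.COLOR_BGR2HSV)
k=(hsv[...,1]>90)&(P[...,2]>.1)&(np.hypot(P[...,0]-.589,P[...,1]+.113)<.03)
v,u=np.nonzero(k); print("px",u.min(),u.max(),v.min(),v.max())
q=P[k&(P[...,2]>.142)]; print(len(q),q.min(0),q.max(0),np.median(q,0))
(x,y),r=cv2.minEnclosingCircle(q[:,:2].astype(np.float32)); print(x,y,r)
R=Ro.from_euler("xyz",s["tool_rot"]).as_matrix(); print("in tool",R.T@(np.median(q,0)-s["tcp_pos"]))
```

```text
[ 0.58965292 -0.11385826  0.17238185] [-3.14041696e+00 -3.01670867e-05 -2.05000689e+00] 3.7333
px 224 440 200 399
2877 [ 0.55921634 -0.14068361  0.14200655] [ 0.60443023 -0.10591301  0.27111654] [ 0.58664558 -0.12225757  0.25632733]
0.5810515880584717 -0.12712447345256805 0.025221621617674828
in tool [ 0.00884236 -0.00130285 -0.08394374]
```

View pics/w2.png

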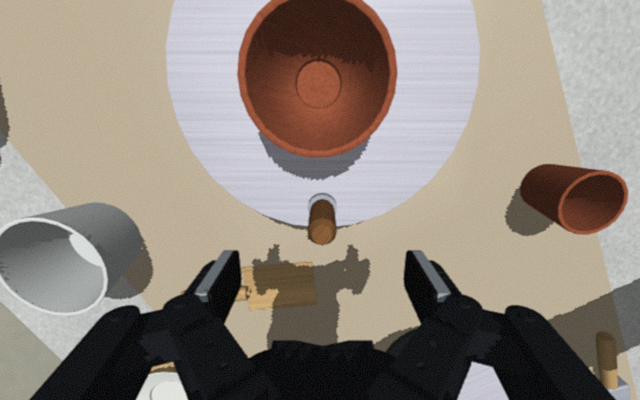

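The knob's top face sits at about (321,231), laterally centred between the fingers. I'll fit its radial offset properly before descending.

Run:
```python
from h import *
z=np.load("w2.npz"); im=z["im"]; p=robot.camera_params("wrist"); H=p["hand_eye"]; d=z["d"]
P=cloud("wrist",d,H); zt=.1724   # tool coords
hsv=cv2.cvtColor(im,cv2.COLOR_BGR2HSV)
def on(u,v,h):
    r=H[:3,:3]@np.array([(u-p["cx"])/p["fx"],-(v-p["cy"])/p["fy"],-1.]); o=H[:3,3]; return o+r*(zt-h-o[2])/r[2]
for v in range(192,250,3): print(v,hsv[v,321],(P[v,321]*1000).round(1), end=" | ")
print()
row=225; print([(u,hsv[row,u,1],round(P[row,u,2]*1000)) for u in range(300,345,3)])
g=(hsv[...,1]<45)&(abs(zt-P[...,2]-.09)<.012)
g[:,:150]=0;g[:,500:]=0;g[240:]=0
c=max(cv2.findContours(g.astype(np.uint8),0,1)[0],key=cv2.contourArea)
pts=np.array([on(*a[0],.09)[:2] for a in c if a[0][1]>3]); A=np.c_[2*pts,np.ones(len(pts))]
keep=np.hypot(*(pts-[.094,0]).T)>.107; 
for _ in range(6):
    s=np.linalg.lstsq(A[keep],(pts[keep]**2).sum(1),rcond=None)[0]; r=np.sqrt(s[2]+s[0]**2+s[1]**2); keep=abs(np.hypot(*(pts-s[:2]).T)-r)<.003
print("hub tool",s[:2],r,keep.sum(),len(pts))
```

```text
192 [112  15 186] [10.7 -1.7 82.8] | 195 [109  21 170] [10.  -1.6 76.7] | 198 [117  14 165] [ 7.2 -1.6 77.3] | 201 [ 14 143  82] [ 8.1 -1.6 67.1] | 204 [ 16 146  82] [ 8.1 -1.6 60. ] | 207 [ 15 154  78] [ 8.2 -1.5 53.3] | 210 [ 14 147  85] [ 8.3 -1.5 46.5] | 213 [ 13 142  88] [ 8.4 -1.5 40.6] | 216 [ 13 151  83] [ 8.1 -1.5 35.6] | 219 [ 13 147 118] [ 8.  -1.5 30.5] | 222 [ 15 150 117] [ 6.7 -1.5 28.7] | 225 [ 14 143 136] [ 5.4 -1.4 26.7] | 228 [ 14 149 132] [ 3.5 -1.5 26.2] | 231 [ 14 147 127] [ 1.9 -1.4 25.1] | 234 [ 14 146 133] [-0.6 -1.5 26. ] | 237 [ 15 149 140] [-2.9 -1.5 26.3] | 240 [ 15 155 133] [-4.7 -1.5 25.5] | 243 [ 13 149 128] [-6.7 -1.5 25.2] | 246 [ 21  49 187] [-86.6  -2.1 172.9] | 249 [ 20  47 190] [-90.3  -2.1 172.1] | 
[(300, np.uint8(13), 172), (303, np.uint8(15), 84), (306, np.uint8(16), 83), (309, np.uint8(122), 31), (312, np.uint8(160), 30), (315, np.uint8(155), 27), (318, np.uint8(150), 27), (321, np.uint8(143), 27), (324, np.uint8(159), 27), (327, np.uint8(150), 27), (330, np.uint8(145), 28), (333, np.uint8(155), 30), (336, np.uint8(12), 40), (339, np.uint8(13), 84), (342, np.uint8(6), 83)]
hub tool [ 0.0936356  -0.00028773] 0.11371327527413656 545 977
```

Depth puts the knob axis at tool (-1, -1.5) mm and the hub at (93.6, -0.3) mm. The radius of about 95 mm agrees with the task. I'll descend and close.

Emit:
step_arm --commands '[{"tx": -0.1, "ty": -0.1, "tz": 1.5, "yaw": 0}, {"tx": -0.1, "ty": -0.1, "tz": 3, "yaw": 0}, {"tx": -0.1, "ty": -0.1, "tz": 4.5, "yaw": 0}, {"tx": -0.1, "ty": -0.1, "tz": 5.5, "yaw": 0}, {"tx": -0.1, "ty": -0.1, "tz": 6.2, "yaw": 0}, {"tx": -0.1, "ty": -0.1, "tz": 6.2, "yaw": 0}, {"tx": -0.1, "ty": -0.1, "tz": 6.2, "yaw": 0}]'

```text
time_s: 4.37
tcp_pos: [0.591, -0.1134, 0.1101]
tool_rot: [-3.141, -0.0, -2.051]
wrist_force: [-0.2, -0.2, 1.4]
finger_gap: 0.0853
grip_force: 0.0
```

Emit:
step_arm --commands '[{"tx": 0, "ty": 0, "tz": 0, "yaw": 0}, {"tx": 0, "ty": 0, "tz": 0, "yaw": 0}, {"tx": 0, "ty": 0, "tz": 0, "yaw": 0}, {"tx": 0, "ty": 0, "tz": 0, "yaw": 0}, {"tx": 0, "ty": 0, "tz": 0, "yaw": 0}, {"tx": 0, "ty": 0, "tz": 0, "yaw": 0}, {"tx": 0, "ty": 0, "tz": 0, "yaw": 0}, {"tx": 0, "ty": 0, "tz": 0, "yaw": 0}, {"tx": 0, "ty": 0, "tz": 0, "yaw": 0}, {"tx": 0, "ty": 0, "tz": 0, "yaw": 0}]' --jaw 1 --force 30

```text
time_s: 5.2
tcp_pos: [0.5908, -0.1133, 0.1097]
tool_rot: [-3.141, 0.0, -2.051]
wrist_force: [0.3, -0.2, 2.7]
finger_gap: 0.0187
grip_force: 29.7
```

Emit:
step_arm --commands '[{"tx": 0.03, "ty": 0.75, "tz": 0, "yaw": 0}, {"tx": 0.12, "ty": 1.49, "tz": 0, "yaw": 0}, {"tx": 0.26, "ty": 2.22, "tz": 0, "yaw": 0}, {"tx": 0.46, "ty": 2.94, "tz": 0, "yaw": 0}, {"tx": 0.72, "ty": 3.64, "tz": 0, "yaw": 0}, {"tx": 1.04, "ty": 4.31, "tz": 0, "yaw": 0}, {"tx": 1.4, "ty": 4.96, "tz": 0, "yaw": 0}, {"tx": 1.81, "ty": 5.58, "tz": 0, "yaw": 0}, {"tx": 2.28, "ty": 6.17, "tz": 0, "yaw": 0}, {"tx": 2.78, "ty": 6.72, "tz": 0, "yaw": 0}]'

```text
time_s: 6.03
tcp_pos: [0.5176, -0.1068, 0.1096]
tool_rot: [-3.141, 0.0, -2.051]
wrist_force: [0.6, 1.9, 4.6]
finger_gap: 0.0191
grip_force: 30.2
```

Run:
```python
from w import *
s,im,P,T=wrist("w3"); print(s)
```

```text
{'time_s': 6.0333, 'joints': array([ 1.77330790e-01, -1.32672495e-01, -3.03714216e-01, -1.58218365e-04,
       -1.39922769e+00, -6.57046430e-01]), 'qvel': array([-0.01710199, -0.21973959, -0.19908878,  0.0031282 , -0.01846261,
        0.01620481]), 'tau': array([ -0.86047065, -23.86068821,  31.74553156,   6.40815362,
        -0.17364304,  -0.04121561]), 'tcp_pos': array([ 0.51759076, -0.10681654,  0.10960184]), 'tool_rot': array([-3.14127067e+00,  4.45276376e-04, -2.05053887e+00]), 'wrist_force': array([0.57397626, 1.8815708 , 4.63780493]), 'ft_torque': array([ 0.51062736, -0.10650057, -0.0349575 ]), 'grip_force': 30.154558871872723, 'finger_gap': 0.01911147420817841}
```

View pics/w3.png

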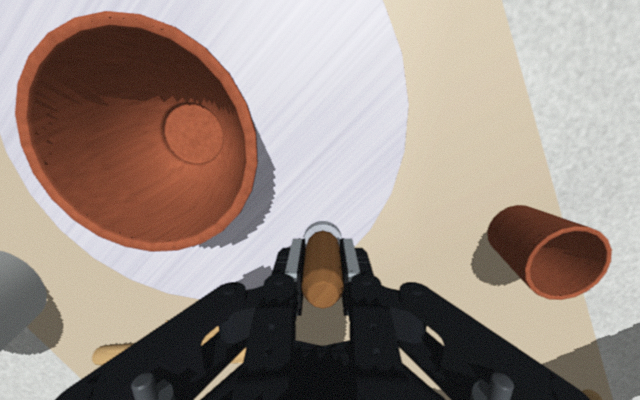

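The wheel has turned about 45° and the knob is still held between the pads at (322,270). The bowl is centred and the forces are small. Before going on I check the clearance between the finger links and the bowl rim, which is 50 mm from the knob axis and 35 mm above the TCP.

Run:
```python
from h import *
z=np.load("w3.npz"); P=cloud("wrist",z["d"],robot.camera_params("wrist")["hand_eye"]); im=z["im"]
hsv=cv2.cvtColor(im,cv2.COLOR_BGR2HSV)
g=(z["d"]>.02)&(hsv[...,2]<60)&(P[...,2]<.01)&(abs(P[...,0])<.05); Q=P[g]*1000
for a in range(0,-110,-10):
    q=Q[(Q[:,2]<=a)&(Q[:,2]>a-10)]
    if len(q): print(a,len(q),"y",np.percentile(q[:,1],[1,99]).round(),"x",np.percentile(q[:,0],[1,99]).round())
```

```text
0 107 y [-22.  21.] x [ 2. 11.]
-10 310 y [-23.  22.] x [ 2. 11.]
-20 419 y [-23.  22.] x [-9. 11.]
-30 610 y [-22.  21.] x [-10.  12.]
-40 1745 y [-41.  38.] x [-8. 14.]
-50 5850 y [-45.  44.] x [-11.  13.]
-60 4504 y [-51.  49.] x [-11.  17.]
-70 9494 y [-56.  54.] x [-11.  18.]
-80 11006 y [-61.  60.] x [ 4. 18.]
-90 5075 y [-63.  62.] x [10. 20.]
```

Links wider than 50 mm start 25 mm above the rim, so the path is clear. Continuing.

Emit:
step_arm --commands '[{"tx": 0.55, "ty": 0.51, "tz": 0, "yaw": 0}, {"tx": 1.13, "ty": 0.97, "tz": 0, "yaw": 0}, {"tx": 1.75, "ty": 1.38, "tz": 0, "yaw": 0}, {"tx": 2.4, "ty": 1.75, "tz": 0, "yaw": 0}, {"tx": 3.08, "ty": 2.06, "tz": 0, "yaw": 0}, {"tx": 3.78, "ty": 2.32, "tz": 0, "yaw": 0}, {"tx": 4.5, "ty": 2.52, "tz": 0, "yaw": 0}, {"tx": 5.23, "ty": 2.67, "tz": 0, "yaw": 0}, {"tx": 5.97, "ty": 2.75, "tz": 0, "yaw": 0}, {"tx": 6.72, "ty": 2.78, "tz": 0, "yaw": 0}]'

```text
time_s: 6.92
tcp_pos: [0.4618, -0.1541, 0.1096]
tool_rot: [3.141, -0.0, -2.051]
wrist_force: [-1.1, 1.4, 4.7]
finger_gap: 0.019
grip_force: 30.3
```

Emit:
step_arm --commands '[{"tx": 0.75, "ty": -0.03, "tz": 0, "yaw": 0}, {"tx": 1.49, "ty": -0.12, "tz": 0, "yaw": 0}, {"tx": 2.22, "ty": -0.26, "tz": 0, "yaw": 0}, {"tx": 2.94, "ty": -0.46, "tz": 0, "yaw": 0}, {"tx": 3.64, "ty": -0.72, "tz": 0, "yaw": 0}, {"tx": 4.31, "ty": -1.04, "tz": 0, "yaw": 0}, {"tx": 4.96, "ty": -1.4, "tz": 0, "yaw": 0}, {"tx": 5.58, "ty": -1.81, "tz": 0, "yaw": 0}, {"tx": 6.17, "ty": -2.28, "tz": 0, "yaw": 0}, {"tx": 6.72, "ty": -2.78, "tz": 0, "yaw": 0}]'

```text
time_s: 7.75
tcp_pos: [0.456, -0.2268, 0.1096]
tool_rot: [-3.141, -0.0, -2.051]
wrist_force: [0.4, 1.5, 4.8]
finger_gap: 0.019
grip_force: 30.2
```

Emit:
step_arm --commands '[{"tx": 0.51, "ty": -0.55, "tz": 0, "yaw": 0}, {"tx": 0.97, "ty": -1.13, "tz": 0, "yaw": 0}, {"tx": 1.38, "ty": -1.75, "tz": 0, "yaw": 0}, {"tx": 1.75, "ty": -2.4, "tz": 0, "yaw": 0}, {"tx": 2.06, "ty": -3.08, "tz": 0, "yaw": 0}, {"tx": 2.32, "ty": -3.78, "tz": 0, "yaw": 0}, {"tx": 2.52, "ty": -4.5, "tz": 0, "yaw": 0}, {"tx": 2.67, "ty": -5.23, "tz": 0, "yaw": 0}, {"tx": 2.75, "ty": -5.97, "tz": 0, "yaw": 0}, {"tx": 2.78, "ty": -6.72, "tz": 0, "yaw": 0}]'

```text
time_s: 8.58
tcp_pos: [0.5032, -0.282, 0.1096]
tool_rot: [-3.141, 0.0, -2.051]
wrist_force: [1.6, 3.1, 6.4]
finger_gap: 0.0191
grip_force: 30.3
```

Emit:
step_arm --commands '[{"tx": -0.03, "ty": -0.75, "tz": 0, "yaw": 0}, {"tx": -0.12, "ty": -1.49, "tz": 0, "yaw": 0}, {"tx": -0.26, "ty": -2.22, "tz": 0, "yaw": 0}, {"tx": -0.46, "ty": -2.94, "tz": 0, "yaw": 0}, {"tx": -0.72, "ty": -3.64, "tz": 0, "yaw": 0}, {"tx": -1.04, "ty": -4.31, "tz": 0, "yaw": 0}, {"tx": -1.4, "ty": -4.96, "tz": 0, "yaw": 0}, {"tx": -1.81, "ty": -5.58, "tz": 0, "yaw": 0}, {"tx": -2.28, "ty": -6.17, "tz": 0, "yaw": 0}, {"tx": -2.78, "ty": -6.72, "tz": 0, "yaw": 0}]'

```text
time_s: 9.42
tcp_pos: [0.5752, -0.288, 0.1096]
tool_rot: [3.14, -0.0, -2.051]
wrist_force: [-1.9, 4.3, 8.5]
finger_gap: 0.019
grip_force: 30.4
```

Run:
```python
from w import *
s,im,P,T=wrist("w4"); print(s["tcp_pos"],s["wrist_force"],s["joints"])
t,_=robot.capture("top"); sc,_=robot.capture("scene")
cv2.imwrite("pics/mid.png",np.hstack([cv2.resize(im,(400,250)),cv2.resize(sc,(400,250))]))
```

```text
[ 0.57518519 -0.28797194  0.10959817] [-1.94713012  4.33357222  8.49633536] [-1.53850852e-01  1.73742690e-01  7.32495330e-03 -2.14963981e-04
 -1.40548698e+00 -3.26120292e-01]
```

View pics/mid.png

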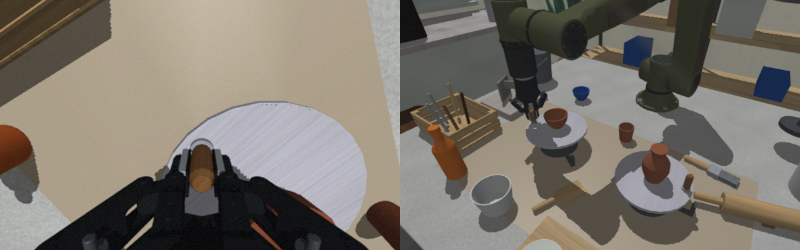

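Past half-way: the scene view shows the bowl upright in the middle, and the knob is still held. Continuing.

Emit:
step_arm --commands '[{"tx": -0.55, "ty": -0.51, "tz": 0, "yaw": 0}, {"tx": -1.13, "ty": -0.97, "tz": 0, "yaw": 0}, {"tx": -1.75, "ty": -1.38, "tz": 0, "yaw": 0}, {"tx": -2.4, "ty": -1.75, "tz": 0, "yaw": 0}, {"tx": -3.08, "ty": -2.06, "tz": 0, "yaw": 0}, {"tx": -3.78, "ty": -2.32, "tz": 0, "yaw": 0}, {"tx": -4.5, "ty": -2.52, "tz": 0, "yaw": 0}, {"tx": -5.23, "ty": -2.67, "tz": 0, "yaw": 0}, {"tx": -5.97, "ty": -2.75, "tz": 0, "yaw": 0}, {"tx": -6.72, "ty": -2.78, "tz": 0, "yaw": 0}]'

```text
time_s: 10.4
tcp_pos: [0.6304, -0.2417, 0.1096]
tool_rot: [3.14, -0.001, -2.051]
wrist_force: [-2.6, 0.7, 6.6]
finger_gap: 0.019
grip_force: 30.4
```

Emit:
step_arm --commands '[{"tx": -0.75, "ty": 0.03, "tz": 0, "yaw": 0}, {"tx": -1.49, "ty": 0.12, "tz": 0, "yaw": 0}, {"tx": -2.22, "ty": 0.26, "tz": 0, "yaw": 0}, {"tx": -2.94, "ty": 0.46, "tz": 0, "yaw": 0}, {"tx": -3.64, "ty": 0.72, "tz": 0, "yaw": 0}, {"tx": -4.31, "ty": 1.04, "tz": 0, "yaw": 0}, {"tx": -4.96, "ty": 1.4, "tz": 0, "yaw": 0}, {"tx": -5.58, "ty": 1.81, "tz": 0, "yaw": 0}, {"tx": -6.17, "ty": 2.28, "tz": 0, "yaw": 0}, {"tx": -6.72, "ty": 2.78, "tz": 0, "yaw": 0}]'

```text
time_s: 11.23
tcp_pos: [0.6372, -0.1694, 0.1096]
tool_rot: [-3.141, -0.001, -2.051]
wrist_force: [-0.2, -0.3, 5.8]
finger_gap: 0.0193
grip_force: 30.3
```

Emit:
step_arm --commands '[{"tx": -0.51, "ty": 0.55, "tz": 0, "yaw": 0}, {"tx": -0.97, "ty": 1.13, "tz": 0, "yaw": 0}, {"tx": -1.38, "ty": 1.75, "tz": 0, "yaw": 0}, {"tx": -1.75, "ty": 2.4, "tz": 0, "yaw": 0}, {"tx": -2.06, "ty": 3.08, "tz": 0, "yaw": 0}, {"tx": -2.32, "ty": 3.78, "tz": 0, "yaw": 0}, {"tx": -2.52, "ty": 4.5, "tz": 0, "yaw": 0}, {"tx": -2.67, "ty": 5.23, "tz": 0, "yaw": 0}, {"tx": -2.75, "ty": 5.97, "tz": 0, "yaw": 0}, {"tx": -2.78, "ty": 6.72, "tz": 0, "yaw": 0}]'

```text
time_s: 12.07
tcp_pos: [0.5906, -0.1132, 0.1096]
tool_rot: [-3.141, 0.0, -2.051]
wrist_force: [1.0, 0.2, 5.1]
finger_gap: 0.0193
grip_force: 30.3
```

The knob is back at its start within 1 mm. I'll settle, open and withdraw straight up.

Emit:
step_arm --commands '[{"tx": 0, "ty": 0, "tz": 0, "yaw": 0}, {"tx": 0, "ty": 0, "tz": 0, "yaw": 0}, {"tx": 0, "ty": 0, "tz": 0, "yaw": 0}, {"tx": 0, "ty": 0, "tz": 0, "yaw": 0}]'

```text
time_s: 12.4
tcp_pos: [0.5909, -0.1134, 0.1096]
tool_rot: [-3.141, 0.0, -2.051]
wrist_force: [-0.3, 1.1, 6.4]
finger_gap: 0.019
grip_force: 30.4
```

Emit:
step_arm --commands '[{"tx": 0, "ty": 0, "tz": 0, "yaw": 0}, {"tx": 0, "ty": 0, "tz": 0, "yaw": 0}, {"tx": 0, "ty": 0, "tz": 0, "yaw": 0}, {"tx": 0, "ty": 0, "tz": 0, "yaw": 0}, {"tx": 0, "ty": 0, "tz": 0, "yaw": 0}, {"tx": 0, "ty": 0, "tz": 0, "yaw": 0}, {"tx": 0, "ty": 0, "tz": 0, "yaw": 0}, {"tx": 0, "ty": 0, "tz": 0, "yaw": 0}, {"tx": 0, "ty": 0, "tz": 0, "yaw": 0}, {"tx": 0, "ty": 0, "tz": 0, "yaw": 0}]' --jaw -1

```text
time_s: 13.23
tcp_pos: [0.5907, -0.1133, 0.1094]
tool_rot: [-3.142, -0.0, -2.051]
wrist_force: [-0.1, -1.1, -0.6]
finger_gap: 0.0857
grip_force: 0.0
```

Emit:
step_arm --commands '[{"tx": 0, "ty": 0, "tz": -1, "yaw": 0}, {"tx": 0, "ty": 0, "tz": -3, "yaw": 0}, {"tx": 0, "ty": 0, "tz": -6, "yaw": 0}, {"tx": 0, "ty": 0, "tz": -9, "yaw": 0}, {"tx": 0, "ty": 0, "tz": -12, "yaw": 0}, {"tx": 0, "ty": 0, "tz": -15, "yaw": 0}, {"tx": 0, "ty": 0, "tz": -17, "yaw": 0}, {"tx": 0, "ty": 0, "tz": -19, "yaw": 0}, {"tx": 0, "ty": 0, "tz": -19, "yaw": 0}, {"tx": 0, "ty": 0, "tz": -19, "yaw": 0}]'

```text
time_s: 14.07
tcp_pos: [0.591, -0.1133, 0.3016]
tool_rot: [-3.139, 0.002, -2.051]
wrist_force: [-0.2, 0.2, -0.7]
finger_gap: 0.0857
grip_force: 0.0
```

Run:
```python
from w import *
s,im,P,T=wrist("w5"); print(s["tcp_pos"],s["wrist_force"],s["time_s"])
```

```text
[ 0.59101673 -0.11331574  0.30155578] [-0.19324678  0.223323   -0.68786307] 14.0667
```

View pics/w5.png

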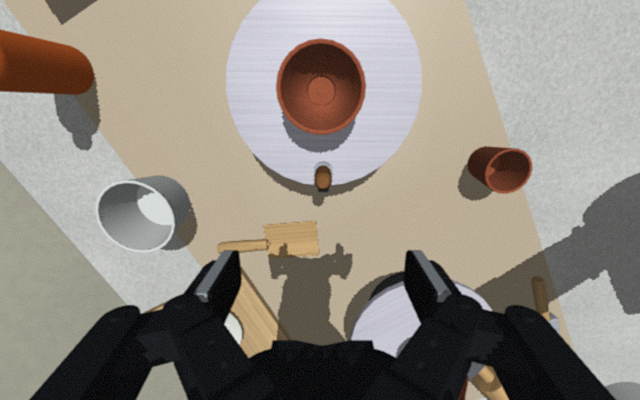

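The knob is back at (322,178), straight out from the hub at the tab. The bowl stands upright and centred at (321,86), and the gripper is clear. Handing in.

```bash
python3 -c "
from cell import robot
print(robot.job_done())"
```

```text
the job is handed in; nothing more can be done
None
```

I turned the wheel with the bowl one full turn anticlockwise, left its handle back at the index tab with the bowl upright in the middle, released it, and handed the job in at about 14 s; no verdict was returned.

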